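# Seat the stake plate and set the angle gauge on the stud

### The job

In the metal workshop, press the proud near edge of the steel cover plate down until the plate sits level on its wooden block. Then pick up the angle gauge by its grip, set the middle of its foot across the ridge of the stud on that plate, and rock it until its swinging pointer settles on the mark. Finish while still gripping the gauge there, pressed gently on the stud with the pointer steady on the mark; leave the other things on the bench where they are.

Things in the scene. Friction and masses are not known exactly. Their poses are not given: they have to be found in the camera images.
- block: Fixed wooden block, 150 (x) x 110 (y) x 50 mm high, origin at the centre of its underside on the bench; it carries the cover plate and the stud. It stands either to the left or to the right of the bench's middle (the gauge is on the other side), its x roughly away from the robot.
- plate (a joint): Tilt of the steel cover plate (130 x 90 x 6 mm) on the block's top, rad. Its far edge (65 mm along block +x) is home and acts as a stiff hinge; its near edge stands proud. 0 = level, down on the block, a dead stop; starts at 0.09 to 0.16. About 7 N at the near edge presses it down; it stays where it is left.
- plate_press (a point): Point on the plate's upper face near its proud edge, on the middle line, 112 mm from the hinged far edge: the place to press. With the plate level it is 56 mm above the bench, at (-47, 0) mm in the block's x, y.
- stud_crown (a point): Middle of the top of the dark steel stud on the plate: a round ridge (radius 10 mm) running 36 mm level along the block's x (round ends, 56 mm in all), top 34 mm above the plate, with a 13 mm lower shoulder 19 mm to its +y side (clear of the foot up to 0.55 rad of lean). With the plate level the crown is 90 mm above the bench, at (30, 0) mm in the block's x, y. Axes: those of the plate.
- gauge_grip (a point): Centre of the angle gauge's grip, the aluminium block at its top: 24 mm thick (gauge x) x 36 wide (gauge y) x 34 mm high, its centre 133 mm above the gauge's underside. The gauge (about 0.4 kg) starts upright on the bench. Axes: x across its thickness, y along the foot, z up. Pinch the grip across x from above.
- gauge_foot (a point): Centre of the flat underside of the gauge's foot, a steel bar 36 (x) x 100 (y) x 12 mm, 133 mm below gauge_grip; same axes. Between foot and grip stands a white dial disc, 100 mm across, 10 mm thick (18 mm over the pointers), facing gauge +x and -x, alike on both faces.
- pointer (a joint): Angle of the gauge's swinging pointer relative to the gauge, rad, about gauge +x through the dial's centre 66 mm above the underside. A weight keeps the black needle pointing straight up: it reads 0 with the gauge upright; leaning the gauge by t about its own +x makes it read -t. Lightly damped: swings about a second after a movement.
- mark (a joint): Angle of the mark relative to the gauge, same axis, zero and sense as the pointer, rad: a small dark steel index clip on the dial's rim, the needle's tip just reaches it. Set anew every time, about -0.17 to -0.38, and stays put. The pointer is on the mark when both read the same.
- pointer_tip (a point): Tip of the needle, 36 mm from the pivot; its z axis points along the needle.
- mark_tip (a point): Inner end of the mark, 36.5 mm from the pivot; its z axis points outward through the mark.
Not all that is in view belongs to the job. What is shaped like the part that bears gauge_grip but orange is not meant. Leave any yellow look-alike of the block alone.

How it is judged:
By the outcome, as a careful person would: the job done as asked, in the order asked, and still so for the second after the job is handed in, while the arm keeps its last pose, push and grip.
It also fails if it takes over 70 s, if anything falls off the work surface, if the arm or the gripper's body presses on something with over 40 N, if the wrist force passes 120 N, or if a joint passes its speed limit or range.

### The arm

A 6-joint arm with a two-finger parallel gripper is mounted at the origin on the work surface. World frame = base frame: x ahead of the robot, y to its left, z up, the work surface at z = 0. Lengths are in m, angles in rad, forces in N, time in s.
With the tool pointing down it reaches from about 0.35 to 0.925 m from the base axis. Payload 6.4 kg.
Tool frame: the origin (TCP) lies at the very end of the fingers, on their centre line; the grasp point (between the pads) lies 19 mm behind it; z points along the fingers, y is the direction in which the jaws open and shut (so a half turn about z gives the same grasp; the last joint's range is limited). The gripper opens to 94 mm and grips with 3 to 60 N. Pads are 16 mm wide; open, the fingers measure 119 mm over their backs; the gripper's body (75 mm by 177 mm) begins 78 mm behind the grasp point.
Start: joints at [-1.292, 0.245, 1.558, -0, 1.339, -0.174], TCP at [0.284, -0.585, 0.205] pointing down, gripper open.
Joint ranges: [-3.13, 3.13], [-1.02, 2.26], [0.13, 2.54], [-0.95, 4.09], [0.21, 2.88], [-2.74, 2.74]. Speed limits (rad/s): [2.57, 2.57, 3.14, 3.14, 3.14, 3.14].

### API

Orientations are given as a unit quaternion [w, x, y, z].
In Python, from cell import bot gives the robot as it stands.
- The arm moves only by the shell command python3 -m inch 'ROWS'. ROWS is JSON, one flat list of numbers, 7 for each row, row after row: the shift along the tool's x, y, z in cm, then the turn, a rotation vector about the tool's x, y, z in degrees, then the closure, from -1 (fully open) to 1 (shut). A call has 1 to 12 rows; each row shifts and turns the commanded pose from where the row before left it, along the tool's axes as they then stand; what a row does not reach is not made up. A row lasts 1/12 s, in which the tool goes at most 41.7 mm and 7.16 degrees, less where a joint would pass 70% of its speed; a pose out of reach is approached as far as the arm can. A call with a gripper value outside its range is refused whole. The fingers move at their own pace and stop on an object; the grip force is fixed at half the most. Time passes only in rows, so rows that do not move let the fingers close. It gives the time, the measured TCP pose, the force and the opening at its end, in the units of the state.
- bot.read_state(): the state, without advancing time (a new reading comes with each control period).
- bot.read_camera(name): name is "scene" or "top" or "wrist"; returns (picture, depth): 420x560x3 uint8, red, green, blue; 420x560 float32, m along the optical axis (not along the pixel's ray), 0 where there is no reading.
- bot.camera_params(name): a dict with "vfov" (degrees; the focal length in pixels is half the picture's height over the tangent of half this angle, whatever the lens; pixels are square), "cx", "cy" (the principal point, pixels), "xyz" and "orientation" of the camera in the world. Camera axes: x right, y up, looking along -z (the intrinsics and any distortion apply to the point x, -y, -z); pixel columns grow to the right and rows downward; lengths in m; the calibration is good to about 2 mm. A picture is of the moment at which its call begins: read the wrist's pose just before it. camera_params takes no time and is no camera call; for the wrist camera it gives the pose at the moment of the call.
- bot.job_done(): hands the job in, once; it reports no verdict.
Trained networks look in the newest picture that a camera, given by its name, has taken for a name from the list of things; names that differ only in an ending like _2 or _b are one class to them, and where a whole thing is asked for, a point or a joint stands for the part that bears it (a point fixed in the world has none). Each returns a list of dicts, best first, with "p" (0 to 1); they miss things now and then, are a little off and sometimes report something else, mostly with a low value. They report only what shows in the picture. A call takes as long as a camera call. They do not tell look-alikes from the thing itself.
- bot.find_in(query, camera): "box" ([left, top, right, bottom] in pixels, round what is visible of it).
- bot.regions_of(query, camera): "region" (420x560 bool, what is visible of it) and "box" ([left, top, right, bottom] in pixels, round what is visible of it).
The state is a dict: "time_s": time; "qpos": joint angles; "qd": joint speeds; "tau": joint torques, N m; "position": TCP position; "eef_rot": TCP orientation; "wrist_force": force on the tool from outside, world axes, zero at the start; "torque": the same for the moment, N m; "gripper_width": finger opening in m.
Only numpy, scipy, OpenCV 4.12 (cv2) and the standard library are available. Lean on these libraries where they do the work, as an engineer would, in place of code of your own. Each camera call takes 0.05 s, during which the arm holds its last target. There are 200 camera calls.

## Working session

There is one attempt and no reset: what is moved stays moved. The work goes in short steps, Python scripts to look and compute and a shell command to move; the robot and the scene stay as the last step left them, time stands still between calls to the robot, and variables do not carry over. Pictures are saved under pics/ and viewed, about 8 in all and at most 12, crops included, and the job is handed in when it is done.

```bash
ls; mkdir -p pics; cat > h.py <<'E'
import numpy as np, cv2
from scipy.spatial.transform import Rotation as R
from cell import bot
def rot(q): return R.from_quat([q[1],q[2],q[3],q[0]])
def shot(cam,fn=None):
    P=bot.camera_params(cam); im,d=bot.read_camera(cam)
    if fn: cv2.imwrite('pics/'+fn,im[:,:,::-1])
    return P,im,d
def f(P): return 210/np.tan(np.radians(P['vfov'])/2)
def world(P,u,v,z):
    u,v,z=map(np.asarray,(u,v,z)); F=f(P)
    c=np.stack([(u-P['cx'])/F*z,-(v-P['cy'])/F*z,-z],-1)
    return rot(P['orientation']).apply(c.reshape(-1,3))+P['xyz']
def proj(P,p):
    c=rot(P['orientation']).inv().apply(np.atleast_2d(p)-P['xyz']); F=f(P)
    return np.stack([P['cx']-F*c[:,0]/c[:,2],P['cy']+F*c[:,1]/c[:,2]],-1)
E
python3 - <<'E'
from h import *
for c in('scene','top'):
    P,im,d=shot(c,c+'0.png'); print(c,P)
    for q in('block','plate','gauge_grip','gauge_foot','stud_crown','mark'):
        print(q,[(np.round(x['box']).tolist(),round(x['p'],2)) for x in bot.find_in(q,c)][:4])
print(bot.read_state())
a=cv2.imread('pics/scene0.png');b=cv2.imread('pics/top0.png')
cv2.imwrite('pics/both.png',cv2.resize(np.vstack([a,b]),None,fx=.71,fy=.71))
E
```

```text
pics
scene {'vfov': 46.854675817879425, 'cx': 283.8807800028286, 'cy': 200.17789322021974, 'xyz': array([ 1.18579073, -0.3752837 ,  0.83803059]), 'orientation': array([0.79137048, 0.34417727, 0.19506599, 0.46607299])}
block [([148.0, 232.0, 235.0, 313.0], 0.81), ([145.0, 169.0, 221.0, 232.0], 0.74)]
plate [([148.0, 175.0, 216.0, 220.0], 0.87), ([154.0, 232.0, 228.0, 297.0], 0.72)]
gauge_grip [([307.0, 136.0, 345.0, 196.0], 0.93), ([344.0, 164.0, 380.0, 234.0], 0.89), ([406.0, 194.0, 439.0, 264.0], 0.71)]
gauge_foot [([405.0, 195.0, 444.0, 261.0], 0.97), ([347.0, 168.0, 383.0, 233.0], 0.89), ([306.0, 136.0, 350.0, 199.0], 0.68)]
stud_crown [([150.0, 174.0, 216.0, 215.0], 0.87), ([153.0, 233.0, 231.0, 294.0], 0.82)]
mark []
top {'vfov': 48.18274628222522, 'cx': 280.62574623277794, 'cy': 208.90569245472253, 'xyz': array([0.39486119, 0.00924387, 1.09582413]), 'orientation': array([ 0.71096779,  0.03169585, -0.04834332, -0.70084456])}
block [([308.0, 254.0, 381.0, 336.0], 0.82), ([336.0, 161.0, 409.0, 239.0], 0.71)]
plate [([318.0, 260.0, 376.0, 328.0], 0.97), ([347.0, 167.0, 405.0, 228.0
[... 442 characters left out ...]
0.0, 206.0, 199.0], 0.72)]
{'time_s': 0.7, 'qpos': array([-1.29211434e+00,  2.45088214e-01,  1.55779365e+00, -1.01490592e-05,
        1.33871286e+00, -1.74112925e-01]), 'qd': array([ 0.0023062 , -0.00095888, -0.0009736 ,  0.00122238,  0.00190699,
        0.00029144]), 'tau': array([-2.74809045e-04, -4.15720725e+01, -3.14817238e+01,  6.84151403e-02,
        2.86983949e-02, -1.16674568e-05]), 'position': array([ 0.28436044, -0.58451053,  0.20546622]), 'eef_rot': array([-7.74814112e-07,  9.74481112e-01,  2.24469511e-01, -4.98578223e-06]), 'wrist_force': array([ 0.84789156, -0.71146046, -0.78915069]), 'torque': array([-0.05071009, -0.00462687,  0.00467668]), 'gripper_width': 0.09415200998570811}
```

View pics/both.png

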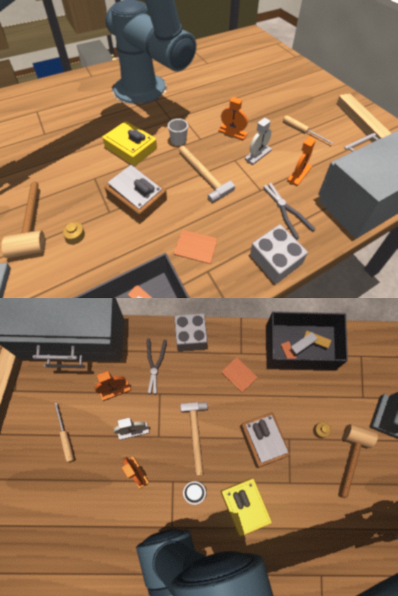

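```bash
python3 - <<'E'
from h import *
a=cv2.imread('pics/scene0.png')[130:320,140:450]; b=cv2.imread('pics/top0.png')[95:345,125:420]
a=cv2.resize(a,(780,478),interpolation=cv2.INTER_CUBIC); b=cv2.resize(b,(700,593),interpolation=cv2.INTER_CUBIC)
cv2.imwrite('pics/cs.png',a); cv2.imwrite('pics/ct.png',b)
E
```

```text
(no output)
```

View pics/cs.png

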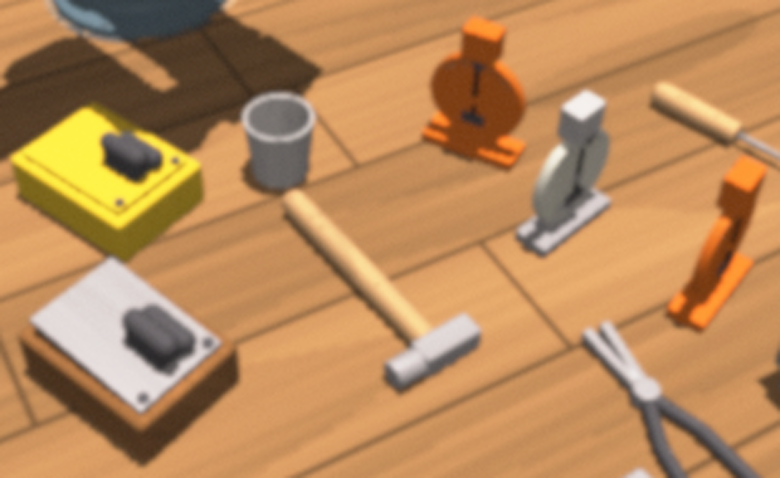

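Candidates for the gauge (scene pixels): the grey one at (364,200), and orange look-alikes at (327,166) and (423,228). I choose the grey one. For the block: the wooden one at (191,272) in scene and (372,198) in top. The yellow one, (183,200) in scene and (345,295) in top, stays alone. Next I measure with depth from both cameras.

```bash
python3 - <<'E'
from h import *
def cloud(c):
    P,im,d=shot(c); v,u=np.mgrid[0:420,0:560]; ok=d>0
    w=np.full((420,560,3),np.nan); w[ok]=world(P,u[ok],v[ok],d[ok]); return P,im,w
for c,gb,bb in(('scene',(340,160,386,240),(140,225,240,320)),('top',(155,160,216,205),(330,155,412,245))):
    P,im,w=cloud(c)
    np.save(c+'.npy',w)
    print(c,'bench z',np.nanmedian(w[...,2]))
    W=w[gb[1]:gb[3],gb[0]:gb[2]].reshape(-1,3); I=im[gb[1]:gb[3],gb[0]:gb[2]].reshape(-1,3).astype(int)
    sat=np.ptp(I,axis=1)<40
    for lo,hi in((.135,.17),(.02,.11),(.006,.02)):
        m=(W[:,2]>lo)&(W[:,2]<hi)&sat; Q=W[m]
        print('gauge',lo,m.sum(),Q.mean(0).round(4),Q.min(0).round(3),Q.max(0).round(3))
        if m.sum()>8:
            r=cv2.minAreaRect((Q[:,:2]*1000).astype(np.float32)); print('  rect',np.round(r[0],1),np.round(r[1],1),round(r[2],1))
    W=w[bb[1]:bb[3],bb[0]:bb[2]].reshape(-1,3); I=im[bb[1]:bb[3],bb[0]:bb[2]].reshape(-1,3).astype(int)
    sat=np.ptp(I,axis=1)<40
    m=(W[:,2]>.045)&(W[:,2]<.082)&sat&(I.mean(1)>120); Q=W[m]
    A=np.c_[Q[:,:2],np.ones(len(Q))]; k=np.linalg.lstsq(A,Q[:,2],rcond=None)[0]; res=Q[:,2]-A@k
    Q=Q[abs(res)<.004]; A=np.c_[Q[:,:2],np.ones(len(Q))]; k=np.linalg.lstsq(A,Q[:,2],rcond=None)[0]
    r=cv2.minAreaRect((Q[:,:2]*1000).astype(np.float32)); print('plate',len(Q),'rect',np.round(r[0],1),np.round(r[1],1),round(r[2],1),'slope',k[:2].round(4),'zrange',Q[:,2].min().round(4),Q[:,2].max().round(4), 'dir uphill deg',np.degrees(np.arctan2(k[1],k[0])).round(1),'tilt',np.hypot(*k[:2]).round(3))
    m=(W[:,2]>.075)&(I.mean(1)<110); Q=W[m]; r=cv2.minAreaRect((Q[:,:2]*1000).astype(np.float32)); print('stud',len(Q),np.round(r[0],1),np.round(r[1],1),round(r[2],1),np.percentile(Q[:,2],[50,95]).round(4))
E
```

```text
scene bench z 0.0001578992823260128
gauge 0.135 186 [0.5708 0.2001 0.1466] [0.554 0.183 0.135] [0.583 0.222 0.153]
  rect [568.6 202.7] [26.1 38.8] 13.9
gauge 0.02 615 [0.5728 0.1975 0.0689] [0.557 0.154 0.021] [0.585 0.252 0.11 ]
  rect [568.8 203.6] [ 14.1 100. ] 11.1
gauge 0.006 344 [0.5749 0.1955 0.0118] [0.553 0.151 0.006] [0.596 0.254 0.019]
  rect [566.6 203.9] [ 37.6 104. ] 14.7
plate 1793 rect [ 540.7 -224.9] [132.1  91.4] 21.2 slope [-0.0891 -0.034 ] zrange 0.0529 0.0715 dir uphill deg -159.1 tilt 0.095
stud 295 [ 572.2 -207.7] [47.3 32.6] 26.9 [0.0874 0.0948]
top bench z 0.0005405268735159119
gauge 0.135 223 [0.5671 0.2025 0.1489] [0.554 0.184 0.136] [0.582 0.222 0.155]
  rect [568.5 203.3] [24.2 35.9] 14.6
gauge 0.02 343 [0.5655 0.1999 0.0715] [0.552 0.155 0.021] [0.584 0.249 0.109]
  rect [566.5 201.9] [12.8 97.6] 13.8
gauge 0.006 330 [0.5606 0.1983 0.012 ] [0.539 0.151 0.006] [0.595 0.251 0.02 ]
  rect [564.  201.9] [ 32.8 101.2] 19.2
plate 1717 rect [ 542.3 -225.3] [128.   90.9] 21.6 slope [-0.0875 -0.0319] zrange 0.0532 0.0712 dir uphill deg -160.0 tilt 0.093
stud 366 [ 568.  -203.6] [55.1 36.4] 18.9 [0.0841 0.0946]
```

View pics/ct.png

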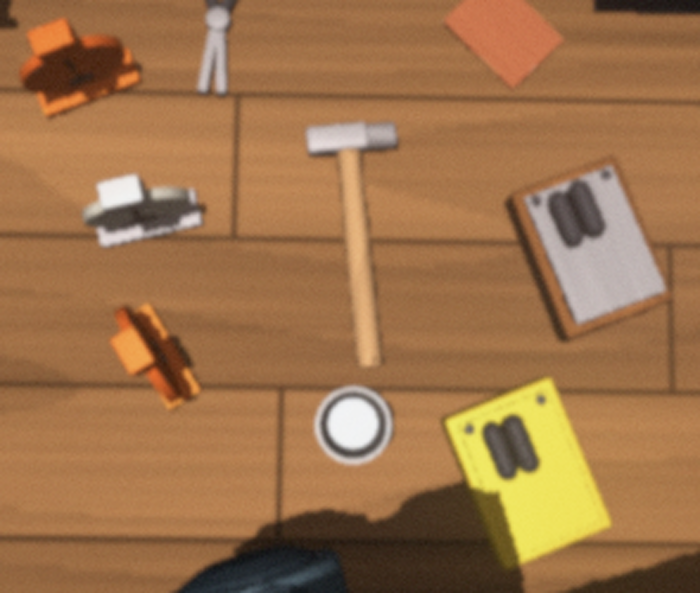

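Top view confirms the layout: the wooden block with the steel plate is at the right, with its stud near the screwed far edge (ridge on the right, lower shoulder on the left). The grey gauge is at crop pixel (140,210). Both views agree within 2 mm:
- **Block:** origin (0.5415, -0.225), yaw 21.4°.
- **Plate:** tilt 0.094 (raised near edge 71 mm).
- **Gauge grip:** top at 0.150, centre (0.5685, 0.203), thickness axis at about 14°.

Now I move above plate_press at (0.498, -0.242).

```bash
python3 -m inch '[3.1,-1.95,0,0,0,0,1, 3.1,-1.95,0,0,0,0,1, 3.1,-1.95,0,0,0,0,1, 3.1,-1.95,0,0,0,0,1, 3.1,-1.95,0,0,0,0,1, 3.1,-1.95,0.5,0,0,0,1, 3.1,-1.95,1,0,0,0,1, 3.1,-1.95,1,0,0,0,1, 3.1,-1.95,1,0,0,0,1, 3.1,-1.95,1,0,0,0,1, 3.1,-1.95,1,0,0,0,1, 0,0,1,0,0,0,1]'
```

```text
time_s: 1.8
position: [0.4993, -0.2378, 0.1401]
eef_rot: [-0.001, 0.974, 0.227, 0.001]
wrist_force: [0.2, 0.1, 0.0]
gripper_width: 0.0173
```

```bash
python3 -m inch '[0,0,1,0,0,0,1, 0,0,1,0,0,0,1, 0,0,1,0,0,0,1, 0,0,1,0,0,0,1, 0,0,0.8,0,0,0,1, 0,0,0.5,0,0,0,1, 0,0,0.4,0,0,0,1, 0,0,0,0,0,0,1, 0,0,0,0,0,0,1]'
```

```text
time_s: 2.55
position: [0.4972, -0.2427, 0.0835]
eef_rot: [0.0, 0.975, 0.224, 0.0]
wrist_force: [0.9, -0.0, 0.1]
gripper_width: 0.0005
```

Well placed (within 1 mm). I press down slowly.

```bash
python3 -m inch '[0,0,0.4,0,0,0,1, 0,0,0.4,0,0,0,1, 0,0,0.4,0,0,0,1, 0,0,0.3,0,0,0,1, 0,0,0.3,0,0,0,1, 0,0,0.2,0,0,0,1, 0,0,0.2,0,0,0,1, 0,0,0.2,0,0,0,1, 0,0,0.1,0,0,0,1, 0,0,0,0,0,0,1, 0,0,0,0,0,0,1]'
```

```text
time_s: 3.47
position: [0.4975, -0.2425, 0.0583]
eef_rot: [0.0, 0.975, 0.224, 0.0]
wrist_force: [0.2, -0.4, 1.0]
gripper_width: 0.0002
```

```bash
python3 -m inch '[0,0,0.1,0,0,0,1, 0,0,0,0,0,0,1, 0,0,0.1,0,0,0,1, 0,0,0,0,0,0,1,0,0,0.05,0,0,0,1, 0,0,0,0,0,0,1]'; python3 -m inch '[0,0,0.1,0,0,0,1, 0,0,0,0,0,0,1]'
```

```text
time_s: 3.97
position: [0.4973, -0.2425, 0.0562]
eef_rot: [0.0, 0.974, 0.224, 0.0]
wrist_force: [-1.9, 1.2, 5.8]
gripper_width: 0.0008
time_s: 4.13
position: [0.4974, -0.2426, 0.0562]
eef_rot: [-0.0, 0.974, 0.225, -0.0]
wrist_force: [-4.0, 2.2, 11.5]
gripper_width: 0.0005
```

```bash
python3 -m inch '[0,0,0.1,0,0,0,1, 0,0,0.1,0,0,0,1, 0,0,0,0,0,0,1,0,0,0,0,0,0,1]'; python3 -m inch '[0,0,-0.6,0,0,0,1, 0,0,-2,0,0,0,1, 0,0,-3,0,0,0,1, 0,0,-3,0,0,0,1, 0,0,-3,0,0,0,1,0,0,-3,0,0,0,1]'
```

```text
time_s: 4.47
position: [0.4975, -0.2426, 0.056]
eef_rot: [-0.0, 0.974, 0.225, -0.0]
wrist_force: [-8.5, 5.4, 23.2]
gripper_width: -0.0
time_s: 4.97
position: [0.497, -0.2419, 0.1996]
eef_rot: [-0.0, 0.974, 0.224, 0.0]
wrist_force: [0.1, -0.6, -0.6]
gripper_width: 0.0003
```

```bash
python3 - <<'E'
from h import *
P=bot.camera_params('wrist'); s=bot.read_state(); T=rot(s['eef_rot'])
print(P['vfov'],'cam in tool',T.inv().apply(P['xyz']-s['position']).round(4)); print((T.inv()*rot(P['orientation'])).as_matrix().round(3))
E
python3 -m inch '[2.3,-3.3,0,0,0,0,-1, 2.3,-3.3,0,0,0,0,-1, 2.3,-3.3,0,0,0,0,-1, 2.3,-3.3,0,0,0,0,-1, 2.3,-3.3,0,0,0,0,-1, 2.3,-3.3,0,0,0,0,-1, 2.3,-3.3,0,0,0,0,-1, 2.3,-3.3,0,0,0,0,-1, 0,0,-2,0,0,-7,-1, 0,0,-2,0,0,-7,-1, 0,0,-1,0,0,-7,-1, 0,0,-1,0,0,-7,-1]'
```

```text
61.57446580452832 cam in tool [ 0.069  -0.0005 -0.1796]
[[ 0.     0.971  0.238]
 [ 1.    -0.    -0.001]
 [-0.001  0.238 -0.971]]
time_s: 5.97
position: [0.5473, 0.0762, 0.2594]
eef_rot: [-0.0, 0.89, 0.457, 0.001]
wrist_force: [0.2, -0.0, -0.1]
gripper_width: 0.0769
```

```bash
python3 -m inch '[1.55,-2.8,0,0,0,0,1, 1.55,-2.8,0,0,0,0,1, 1.55,-2.8,0,0,0,0,1, 1.55,-2.8,0,0,0,0,1, 0,0,0.9,0,0,-7.1,1, 0,0,0.9,0,0,-7.1,1, 0,0,0.9,0,0,-7.1,1, 0,0,0.9,0,0,-7.1,1, 0,0,0.9,0,0,-7.1,1, 0,0,0.9,0,0,-7.1,1, 0,0,0.9,0,0,-7.1,1,0,0,0,0,0,0,1]'; python3 -m inch '[0,0,0,-7,0,0,1, 0,0,0,-7,0,0,1, 0,0,0,-7,0,0,1, 0,0,0,-7,0,0,1, 0,0,0,-7,0,0,1, 0,0,0,0,0,0,1, 0,0,0,0,0,0,1]'
python3 - <<'E'
from h import *
P,im,d=shot('wrist','w1.png')
print(proj(P,[[.568,.203,.066],[.5685,.203,.133],[.568,.203,0]]))
E
```

```text
time_s: 6.97
position: [0.4915, 0.1915, 0.1932]
eef_rot: [-0.002, 0.617, 0.787, -0.001]
wrist_force: [-0.5, 0.2, -0.0]
gripper_width: 0.0036
time_s: 7.55
position: [0.4919, 0.1914, 0.1951]
eef_rot: [0.185, 0.591, 0.749, 0.236]
wrist_force: [0.8, 0.6, 0.4]
gripper_width: 0.0003
[[262.53421685 206.87821383]
 [308.22971258 222.14362159]
 [230.07969059 195.96082448]]
```

View pics/w1.png

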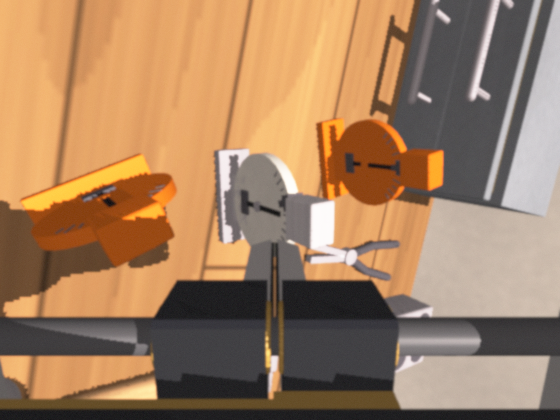

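Grey gauge seen obliquely at (265,200), with its needle from (245,203) to (284,212). I rectify the dial plane to read the mark.

```bash
cat > rect.py <<'E'
from h import *
def rectify(cam,D,hy,up,S=8,half=60,n=6):
    # average n shots, resample plane: u = hy (right), v = up ; S px/mm
    P=bot.camera_params(cam); I=0
    for _ in range(n): I=I+bot.read_camera(cam)[0].astype(np.float32)
    I/=n; N=int(2*half*S); a=(np.arange(N)-N/2)/S/1000
    X,Y=np.meshgrid(a,-a); W=np.asarray(D)+X[...,None]*hy+Y[...,None]*up
    m=proj(P,W.reshape(-1,3)).reshape(N,N,2).astype(np.float32)
    return cv2.remap(I,m[...,0],m[...,1],cv2.INTER_CUBIC).clip(0,255).astype(np.uint8)[:,:,::-1]
E
python3 - <<'E'
from rect import *
P,im,d=shot('wrist'); v,u=np.mgrid[150:250,215:335]; z=d[150:250,215:335]
W=world(P,u,v,z); I=im[150:250,215:335].reshape(-1,3).astype(int)
for lo,hi in((.02,.108),(.146,.16),(.004,.015)):
    m=(W[:,2]>lo)&(W[:,2]<hi)&(np.ptp(I,axis=1)<35)&(I.mean(1)>90); Q=W[m]; r=cv2.minAreaRect((Q[:,:2]*1000).astype(np.float32))
    print(lo,m.sum(),np.round(r[0],1),np.round(r[1],1),round(r[2],1),np.percentile(Q[:,2],[1,50,99]).round(4))
    if lo==.02:
        c=np.median(Q,0); n=np.linalg.svd((Q-c)[np.linalg.norm(Q-c,axis=1)<.06])[2][2]; print('face',c.round(4),n.round(3), 'y-range',Q[:,1].min(),Q[:,1].max())
E
```

```text
0.02 3666 [564.5 205.4] [12.2 95. ] 9.6 [0.0215 0.0713 0.1071]
face [0.5607 0.2152 0.0713] [ 0.972  0.235 -0.012] y-range 0.15909804965703137 0.25216719156308
0.146 1150 [567.3 204.9] [24.1 36.1] 14.5 [0.1463 0.1503 0.1516]
0.004 1786 [621.2 171.2] [ 91.1 220.9] 58.2 [0.0047 0.0125 0.0148]
```

```bash
python3 - <<'E'
from rect import *
g=np.array([.972,.237,0]); h=np.array([-.237,.972,0]); up=np.array([0,0,1.])
D=np.array([.5676,.2045,.066])-.006*g
# camera on -g side: right in view = -h... (looking along +g, left is +h)
im=rectify('wrist',D,-h,up,S=5,half=55); im=im.copy()
cv2.imwrite('pics/r1.png',im); np.save('r1.npy',im)
E
```

```text
(no output)
```

View pics/r1.png

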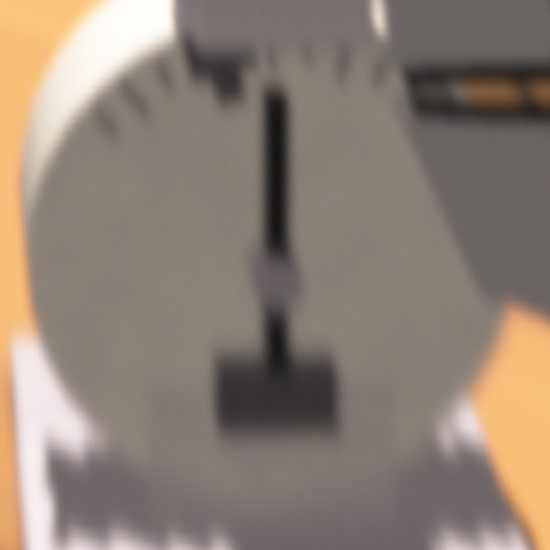

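```bash
python3 - <<'E'
from rect import *
im=np.load('r1.npy')
g=im.astype(int).sum(2)/3
for y in (110,130,150,180,210,330): 
    r=g[y,255:300]; w=(110-r).clip(0); print(y,(w*np.arange(255,300)).sum()/w.sum())
c=im[30:130,150:310]; c=cv2.resize(c,None,fx=5,fy=5,interpolation=cv2.INTER_CUBIC); c=cv2.convertScaleAbs(c,alpha=1.5)
for k in range(0,800,100): cv2.putText(c,str(150+k//5),(k,495),0,.5,(0,0,255)); 
for k in range(0,500,50): cv2.putText(c,str(30+k//5),(0,k+5),0,.4,(0,0,255))
cv2.imwrite('pics/c1.png',c)
E
```

```text
110 275.56636155606407
130 275.87472035794184
150 275.8008561325144
180 275.9202247191011
210 275.78533434650456
330 275.8431048720066
```

View pics/c1.png

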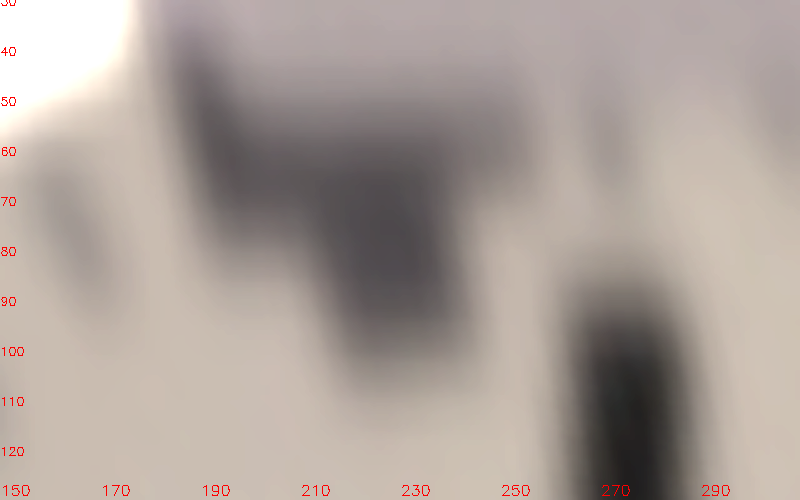

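Mark: clip on the +y side of the dial, read about -0.26 rad (needle at 0 as it should be upright). Gauge yaw 13.6°. Next I untilt, move over the grip and open, and check the plate tilt.

```bash
python3 -m inch '[0,0,0,7,0,0,-1, 0,0,0,7,0,0,-1, 0,0,0,7,0,0,-1, 0,0,0,7,0,0,-1, 0,0,0,7,0,0,-1, -0.2,2.56,0,0,0,0,-1, -0.2,2.56,0,0,0,0,-1, -0.2,2.56,0,0,0,0,-1, 0,0,0,0,0,0,-1,0,0,0,0,0,0,-1,0,0,0,0,0,0,-1]'
python3 - <<'E'
from h import *
for c,bb in(('scene',(140,225,240,320)),('top',(330,155,412,245))):
    Q=[]
    for i in range(4):
        P,im,d=shot(c); v,u=np.mgrid[bb[1]:bb[3],bb[0]:bb[2]]; z=d[bb[1]:bb[3],bb[0]:bb[2]]
        W=world(P,u,v,z); I=im[bb[1]:bb[3],bb[0]:bb[2]].reshape(-1,3).astype(int)
        m=(W[:,2]>.045)&(W[:,2]<.07)&(np.ptp(I,axis=1)<40)&(I.mean(1)>120)&(z.ravel()>0); Q.append(W[m])
    Q=np.vstack(Q)
    for _ in range(3):
        A=np.c_[Q[:,:2],np.ones(len(Q))]; k=np.linalg.lstsq(A,Q[:,2],rcond=None)[0]; Q=Q[abs(Q[:,2]-A@k)<.004]
    r=cv2.minAreaRect((Q[:,:2]*1000).astype(np.float32)); print(c,len(Q),np.round(r[0],1),np.round(r[1],1),round(r[2],1),'slope',k[:2].round(4),'z mean',Q[:,2].mean().round(4))
    # stud ridge
    v,u=np.mgrid[bb[1]:bb[3],bb[0]:bb[2]]
    a=np.radians(21.4); L=(W[:,:2]-[.5415,-.225])@np.array([[np.cos(a),-np.sin(a)],[np.sin(a),np.cos(a)]])
    s=(W[:,2]>.083)&(W[:,2]<.1)&(abs(L[:,0]-.03)<.04); print('ridge',s.sum(),L[s].min(0).round(4),L[s].max(0).round(4),L[s].mean(0).round(4),np.percentile(W[s,2],[50,95]).round(4))
    pts=L[s]; fv=np.polyfit(pts[:,0],pts[:,1],1); print('ridge line slope',fv[0].round(3))
E
```

```text
time_s: 8.87
position: [0.5686, 0.2038, 0.1955]
eef_rot: [-0.0, 0.618, 0.786, -0.0]
wrist_force: [0.6, -0.8, 0.5]
gripper_width: 0.0705
scene 6614 [ 540.1 -224.9] [132.6  92.8] 21.4 slope [ 0.0017 -0.0008] z mean 0.0561
ridge 193 [ 0.0034 -0.0104] [0.0567 0.0092] [ 0.0314 -0.0023] [0.0884 0.0913]
ridge line slope 0.028
top 6848 [ 541.4 -225.4] [129.3  91. ] 21.5 slope [0.0021 0.0015] z mean 0.0556
ridge 189 [ 0.0034 -0.0095] [0.0577 0.0098] [0.03   0.0003] [0.0876 0.0916]
ridge line slope -0.003
```

Plate is level (slope ≤0.002 in both views), top 56 mm, with the crown at (0.5694, -0.2141, 0.090). I descend and grip.

```bash
python3 -m inch '[0,0,1.5,0,0,0,-1, 0,0,1.5,0,0,0,-1, 0,0,1.5,0,0,0,-1, 0,0,1.5,0,0,0,-1, 0,0,1,0,0,0,-1, 0,0,0.7,0,0,0,-1, 0,0,0.4,0,0,0,-1, 0,0,0,0,0,0,-1]'; python3 -m inch '[0,0,0,0,0,0,1, 0,0,0,0,0,0,1, 0,0,0,0,0,0,1, 0,0,0,0,0,0,1, 0,0,0,0,0,0,1, 0,0,0,0,0,0,1, 0,0,0,0,0,0,1, 0,0,0,0,0,0,1, 0,0,0,0,0,0,1, 0,0,0,0,0,0,1, 0,0,0,0,0,0,1]'
```

```text
time_s: 9.93
position: [0.5688, 0.2037, 0.1144]
eef_rot: [-0.0, 0.618, 0.786, -0.0]
wrist_force: [-0.2, 0.1, -0.3]
gripper_width: 0.0939
time_s: 10.85
position: [0.5691, 0.2038, 0.1149]
eef_rot: [-0.0, 0.618, 0.786, -0.0]
wrist_force: [1.1, 1.0, 0.9]
gripper_width: 0.0239
```

```bash
python3 -m inch '[0,0,-1,0,0,0,1, 0,0,-3,0,0,0,1, 0,0,-4,0,0,0,1, 0,0,-4,0,0,0,1, 0,0,-3,0,0,0,1, 0,0,-1,0,0,0,1, 0,0,0,0,0,0,1]'; python3 -m inch '[-2,-0.5,0,0,0,0,1, -3.5,-0.85,0,0,0,0,1, -3.8,-0.93,0,0,0,0,1, -3.8,-0.93,0,0,0,0,1, -3.8,-0.93,0,0,0,0,1, -3.8,-0.93,0,0,0,0,1, -3.8,-0.93,0,0,0,0,1, -3.8,-0.93,0,0,0,0,1, -3.8,-0.93,0,0,0,0,1, -3.8,-0.93,0,0,0,-3.8,1, -2.9,-0.71,0,0,0,-3.9,1, -1.7,-0.4,0,0,0,0,1]'; python3 -m inch '[0,0,0,0,0,0,1,0,0,0,0,0,0,1]'
```

```text
time_s: 11.43
position: [0.5704, 0.204, 0.2783]
eef_rot: [0.002, 0.618, 0.786, 0.002]
wrist_force: [0.3, -0.4, -4.8]
gripper_width: 0.0241
time_s: 12.43
position: [0.5708, -0.2156, 0.2707]
eef_rot: [-0.003, 0.565, 0.825, -0.001]
wrist_force: [-0.0, 0.3, -4.2]
gripper_width: 0.0237
time_s: 12.6
position: [0.5719, -0.2125, 0.2721]
eef_rot: [-0.003, 0.565, 0.825, 0.0]
wrist_force: [-0.2, 0.2, -3.8]
gripper_width: 0.0239
```

```bash
python3 -m inch '[0,0,0,0,3,0,1, 0,0,0,0,4,0,1, 0,0,0,0,4,0,1, 0,0,0,0,3,0,1, 0,0,0,0,1,0,1, 0,0,0,0,0,0,1, 0,0,0,0,0,0,1, 0,0,0,0,0,0,1, 0,0,0,0,0,0,1,0,0,0,0,0,0,1]'
cat > chk.py <<'E'
from h import *
s=bot.read_state(); T=rot(s['eef_rot']); M=T.as_matrix()
print('pos',s['position'].round(4),'F',s['wrist_force'].round(1),'w',s['gripper_width'].round(4),'t',s['time_s'])
print('lean',np.arctan2(-M[:,2]@[-.365,.931,0],-M[2,2]).__neg__().round(4),'pitch',(M[2,1]).round(4),'yaw y',np.degrees(np.arctan2(M[1,1],M[0,1])).round(2))
C=np.array([.5694,-.2141,.080]); n=-M[:,2]; tgt=C+.1249*n
print('target-pos in tool cm',(100*T.inv().apply(tgt-s['position'])).round(2))
for c in('scene','top'):
    Q=[]
    for i in range(3):
        P,im,d=shot(c); v,u=np.mgrid[0:420,0:560]; ok=d>0
        W=world(P,u[ok],v[ok],d[ok]); Q.append(T.inv().apply(W-s['position']))
    Q=np.vstack(Q); 
    q=Q[(abs(Q[:,0])<.07)&(abs(Q[:,1])<.03)]
    f=q[(q[:,2]>.098)&(q[:,2]<.108)]; dd=q[(q[:,2]>.03)&(q[:,2]<.06)&(abs(q[:,1])<.012)]
    print(c,'foot x',np.percentile(f[:,0],[0.5,99.5]).round(4),'y',np.percentile(f[:,1],[1,99]).round(4),len(f),'dial x',np.percentile(dd[:,0],[1,99]).round(4),len(dd))
E
python3 chk.py
```

```text
time_s: 13.43
position: [0.5728, -0.2123, 0.2753]
eef_rot: [-0.107, 0.559, 0.819, 0.073]
wrist_force: [0.6, -0.1, -3.6]
gripper_width: 0.024Traceback (most recent call last):
  File "chk.py", line 3, in <module>
    print('pos',s['position'].round(4),'F',s['wrist_force'].round(1),'w',s['gripper_width'].round(4),'t',s['time_s'])
                                                                         ^^^^^^^^^^^^^^^^^^^^^^^^
AttributeError: 'float' object has no attribute 'round'
```

```bash
sed -i "s/s\['gripper_width'\].round(4)/s['gripper_width']/" chk.py; python3 chk.py
```

```text
pos [ 0.5728 -0.2123  0.2753] F [ 0.6 -0.1 -3.6] w 0.023969818724783473 t 13.4333
lean 0.261 pitch 0.0003 yaw y 21.38
target-pos in tool cm [-5.08 -0.39  6.37]
scene foot x [-0.0487  0.0507] y [-0.0171  0.0177] 1773 dial x [-0.0482  0.0494] 1700
top foot x [-0.0489  0.0513] y [-0.0172  0.0182] 1458 dial x [-0.0163  0.0507] 301
```

Lean 0.261, no slip in the grip, and the foot centre is 1 mm off the tool axis. I move over the crown, stop 10 mm short, then approach gently.

```bash
python3 -m inch '[-1,-0.1,0,0,0,0,1, -1.7,-0.1,0,0,0,0,1, -1.5,-0.1,0,0,0,0,1, -1,-0.1,0.5,0,0,0,1, 0,0,1.3,0,0,0,1, 0,0,1.5,0,0,0,1, 0,0,1,0,0,0,1, 0,0,0.6,0,0,0,1, 0,0,0.3,0,0,0,1, 0,0,0,0,0,0,1, 0,0,0,0,0,0,1,0,0,0,0,0,0,1]';  python3 chk.py
```

```text
time_s: 14.73
position: [0.5829, -0.2489, 0.2123]
eef_rot: [-0.107, 0.559, 0.819, 0.074]
wrist_force: [-0.1, -0.3, -3.9]
gripper_width: 0.0236
pos [ 0.5829 -0.2489  0.2123] F [-0.1 -0.3 -3.9] w 0.023604453919759908 t 14.7333
lean 0.2603 pitch 0.001 yaw y 21.35
target-pos in tool cm [ 0.2  -0.    1.25]
scene foot x [-0.0487  0.0506] y [-0.0176  0.0177] 1726 dial x [-0.0481  0.0495] 1559
top foot x [-0.0486  0.0515] y [-0.0172  0.0185] 1309 dial x [-0.0004  0.0514] 259
```

```bash
python3 -m inch '[0.1,0,0.3,0,0,0,1, 0,0,0.3,0,0,0,1, 0,0,0.3,0,0,0,1, 0,0,0.1,0,0,0,1, 0,0,0.1,0,0,0,1, 0,0,0,0,0,0,1, 0,0,0,0,0,0,1,0,0,0,0,0,0,1]'; python3 -m inch '[0,0,0.05,0,0,0,1,0,0,0,0,0,0,1, 0,0,0.05,0,0,0,1, 0,0,0,0,0,0,1,0,0,0,0,0,0,1]'
```

```text
time_s: 15.7
position: [0.5811, -0.2451, 0.201]
eef_rot: [-0.108, 0.559, 0.819, 0.074]
wrist_force: [-0.3, -0.5, -3.9]
gripper_width: 0.0239
time_s: 16.12
position: [0.5811, -0.245, 0.2004]
eef_rot: [-0.107, 0.559, 0.819, 0.074]
wrist_force: [0.0, -0.5, -1.6]
gripper_width: 0.0237
```

```bash
python3 -m inch '[0,0,0.05,0,0,0,1,0,0,0,0,0,0,1,0,0,0,0,0,0,1,0,0,0,0,0,0,1,0,0,0,0,0,0,1,0,0,0,0,0,0,1,0,0,0,0,0,0,1,0,0,0,0,0,0,1]'; python3 chk.py; python3 - <<'E'
from rect import *
from scipy.spatial.transform import Rotation as R
s=bot.read_state(); M=rot(s['eef_rot']).as_matrix(); b=M[:,1]; h=M[:,0]; n=-M[:,2]
D=s['position']-.0489*n+.007*b+.001*h   # pivot, 66mm above foot (115)
im=rectify('scene',D,h,n,S=5,half=55,n=12); np.save('r2.npy',im)
im2=cv2.resize(cv2.convertScaleAbs(im,alpha=1.3),None,fx=1,fy=1); cv2.imwrite('pics/r2.png',im2)
E
```

```text
time_s: 16.78
position: [0.5812, -0.245, 0.2004]
eef_rot: [-0.107, 0.559, 0.819, 0.074]
wrist_force: [-0.8, -2.1, 5.0]
gripper_width: 0.0237
pos [ 0.5812 -0.245   0.2004] F [-0.8 -2.1  5. ] w 0.023701991162315923 t 16.7833
lean 0.2606 pitch 0.0006 yaw y 21.34
target-pos in tool cm [ 0.1   0.02 -0.  ]
scene foot x [-0.0484  0.0508] y [-0.0174  0.0176] 1665 dial x [-0.0479  0.0499] 1513
top foot x [-0.0486  0.0515] y [-0.0171  0.0184] 1286 dial x [-0.0024  0.0513] 244
```

View pics/r2.png

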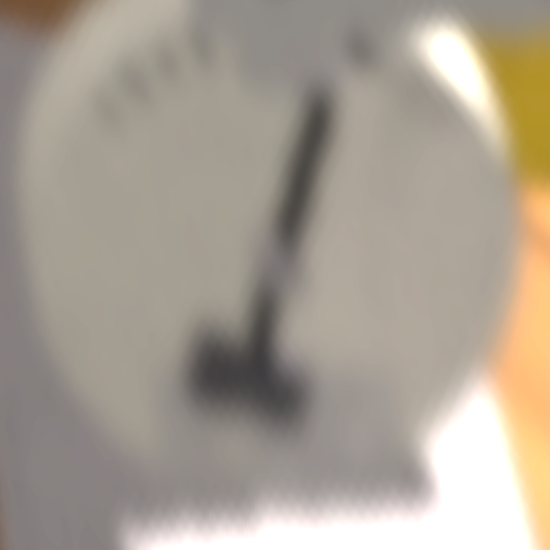

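Needle leans onto the mark's expected place: tip near (322,92), with the grip partly hiding the clip. Contact is at the foot's middle, net push about 9 N. I ease the push a little, let the pointer settle, and look at the tip close up.

```bash
python3 -m inch '[0,0,-0.02,0,0,0,1,0,0,0,0,0,0,1,0,0,0,0,0,0,1,0,0,0,0,0,0,1,0,0,0,0,0,0,1,0,0,0,0,0,0,1,0,0,0,0,0,0,1,0,0,0,0,0,0,1,0,0,0,0,0,0,1,0,0,0,0,0,0,1,0,0,0,0,0,0,1,0,0,0,0,0,0,1]'; python3 - <<'E'
from rect import *
s=bot.read_state(); M=rot(s['eef_rot']).as_matrix(); b=M[:,1]; h=M[:,0]; n=-M[:,2]
D=s['position']-.0489*n+.007*b+.001*h
ims=[]
for k in range(2):
    im=rectify('scene',D,h,n,S=5,half=55,n=10); g=im.astype(float).mean(2); xs=[];ys=[]
    for y in range(115,235,5):
        x0=int(275+(277-y)*.27); r=g[y,x0-30:x0+30]; w=(110-r).clip(0)
        if w.sum()>20: xs.append((w*np.arange(x0-30,x0+30)).sum()/w.sum()); ys.append(y)
    p=np.polyfit(ys,xs,1); print('needle angle',np.arctan(-p[0]).round(3),'x at 277',np.polyval(p,277).round(1),'x at 100',np.polyval(p,100).round(1))
c=cv2.resize(cv2.convertScaleAbs(im[40:160,240:400],alpha=1.6),None,fx=4.5,fy=4.5,interpolation=cv2.INTER_CUBIC); 
# raw crop of the same place, beside
P=bot.camera_params('scene'); q=proj(P,D)[0]; raw=bot.read_camera('scene')[0][:,:,::-1]; x,y=q.astype(int)
r=cv2.resize(raw[y-45:y+35,x-40:x+40],(540,540),interpolation=cv2.INTER_CUBIC)
cv2.imwrite('pics/c2.png',cv2.resize(np.hstack([c[:540],r]),None,fx=.63,fy=.63))
E
```

```text
time_s: 18.68
position: [0.5812, -0.245, 0.2003]
eef_rot: [-0.107, 0.559, 0.819, 0.074]
wrist_force: [-1.0, -1.0, 5.6]
gripper_width: 0.0242
needle angle 0.256 x at 277 275.1 x at 100 321.3
needle angle 0.256 x at 277 275.1 x at 100 321.3
```

View pics/c2.png

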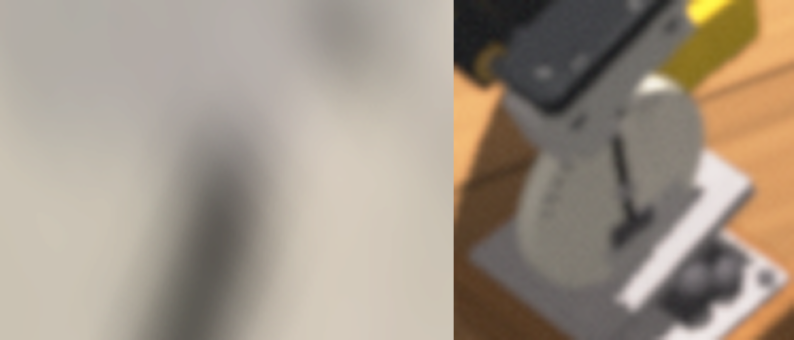

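```bash
python3 -m inch '[0,0,-0.03,0,0,0,1,0,0,0,0,0,0,1,0,0,0,0,0,0,1,0,0,0,0,0,0,1,0,0,0,0,0,0,1,0,0,0,0,0,0,1,0,0,0,0,0,0,1,0,0,0,0,0,0,1,0,0,0,0,0,0,1,0,0,0,0,0,0,1,0,0,0,0,0,0,1,0,0,0,0,0,0,1]'; python3 chk.py; python3 - <<'E'
from h import *
# refine mark: fit vertical scale of the rectified picture on needle tip & weight
g=np.load('r1.npy').astype(float).mean(2)
col=g[:,272:280].mean(1); print('col',[(y,int(col[y])) for y in range(76,112,4)],[(y,int(col[y])) for y in range(236,330,6)])
for y in range(70,104,6):
    r=g[y,196:256]; w=(r.max()-25-r).clip(0); print(y,((w*np.arange(196,256)).sum()/w.sum()).round(1))
E
```

```text
time_s: 20.73
position: [0.5811, -0.245, 0.2004]
eef_rot: [-0.107, 0.559, 0.819, 0.074]
wrist_force: [-0.6, -1.9, 5.0]
gripper_width: 0.0236
pos [ 0.5811 -0.245   0.2004] F [-0.6 -1.9  5. ] w 0.023598563821164865 t 20.7333
lean 0.2611 pitch 0.0004 yaw y 21.34
target-pos in tool cm [ 0.09  0.03 -0.01]
scene foot x [-0.0484  0.0506] y [-0.0174  0.0176] 1652 dial x [-0.0479  0.0494] 1486
top foot x [-0.0484  0.0517] y [-0.0171  0.0185] 1298 dial x [-0.0107  0.0511] 248
col [(76, 113), (80, 106), (84, 96), (88, 80), (92, 67), (96, 51), (100, 40), (104, 31), (108, 27)] [(236, 27), (242, 34), (248, 45), (254, 59), (260, 75), (266, 86), (272, 93), (278, 95), (284, 95), (290, 94), (296, 90), (302, 85), (308, 74), (314, 60), (320, 47), (326, 35)]
70 218.9
76 221.8
82 226.3
88 228.0
94 228.8
100 228.5
```

```bash
python3 -c "
from h import *
print(bot.job_done()); s=bot.read_state(); print(s['time_s'],s['wrist_force'].round(1),s['gripper_width'])"
```

```text
the job is handed in; nothing more can be done
None
the job is handed in; nothing more can be done
```

The job is handed in: the plate is pressed level, and the gauge is still gripped, set across the stud's ridge and leaned so its pointer reads the mark. It took about 21 s of the 70 s allowed. My direct look at needle against clip was inconclusive, because the grip hid the clip.

- **Plate:** I pressed at plate_press until it stopped dead at 56 mm, with 23 N on the wrist at the end. Both cameras then gave a slope of 0.002 or less.
- **Grip and placing:** I picked up the grey gauge, with the jaws closing to 24 mm on its grip. The foot's middle is within about 1 mm of the crown, turned along the block's axis to within 0.1°.
- **Pointer:** The mark read about -0.26 rad, give or take 0.01, in the flattened wrist picture. The held gauge leans 0.261 rad by the arm's pose. The needle read 0.256 from the scene camera in two averages, identical, so it was steady.
- **Mark not seen at the end:** the match rests on the earlier mark reading, and I saw no clip standing apart from the needle.
- **Push:** the net push on the stud is about 9 N. I backed off twice to ease it, by 0.2 and 0.3 mm, but the reading hardly changed.

I did not move the orange gauges or the yellow block. I took no final picture of the rest of the bench.

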